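# Check the hand brake of the soap trolley

### The job

Check the hand brake on the loaded soap trolley whose push bar reaches over the table. With the backs of your fingers press the brake lever in towards the bar until it comes firmly against its stop, short of the bar, without forcing it; take your fingers off so that it springs right back out; then press it in to the stop again and finish while holding it there, so that I can try to roll the trolley. Only press: do not grip the lever, keep off the push bar, and leave the things on the table where they are.

Things in the scene. Friction and masses are not known exactly. Their poses are not given: they have to be found in the camera images.
- bar_mid (a point): Middle of the push bar's axis: a level tube 28 mm thick (34 mm in its rubber sleeve), 480 mm long, 200 mm above the table. Axes: y along the bar, z up, x level, away from the robot; yaw within 0.2 rad of 0. The lever is on the +x side, with 100 mm free beyond it. Both ends, 280 mm to the sides, bend to +x and down. Loose things up to 135 mm high may stand underneath. The trolley cannot roll.
- handle: The bent steel push handle: bar, two uprights and the black lever bracket clamped on the bar. Fixed to the trolley; keep off it. Its origin lies 200 mm below bar_mid, with the same axes.
- lever_pivot (a point): Centre of the brake lever's vertical pivot, on the bracket: 34 mm to +x and 185 mm to -y of bar_mid, at the same height. Axes turn with the lever; with the lever out they are those of bar_mid.
- lever_blade: Blade of the aluminium brake lever: an upright strip 8 mm thick, 16 mm high, 74 mm long with a rounded end, running in +y along the bar. Origin: the place to press, on the outer face, half-way up (200 mm over the table), 30 mm from the end, 79 mm from the bar's axis, 114 mm from the pivot. Axes: x out of the face, away from the bar (lever out: -0.114 rad from the bar's x), y to the free end, z up.
- brake_lever (a joint): Angle of the brake lever in rad: 0 = out (sprung), growing as the blade is pressed in (anticlockwise from above). It meets its stop, the tight cable, at 0.26, its end still 20 mm short of the bar. At the place to press the spring takes 3 N at first, 7 N just before the stop; there the reading stays and the blade yields only 1 mm per 3 N more: 10 to 20 N is a firm press, 35 N would force it.
- jug_mid (a point): Steel measuring jug, 90 mm across with a side handle, 120 mm high; point on its axis half-way up. Stands loose on the table, leave alone.
- bottle_mid (a point): Amber bottle, 60 mm across, 135 mm high; point on its axis half-way up. Loose, leave alone.
- bowl_mid (a point): Plastic bowl, 120 mm across the rim, 55 mm high; point on its axis half-way up. Loose, leave alone.
- mould_mid (a point): Wooden loaf mould with a silicone liner, full of setting soap, 270 x 100 x 86 mm; its centre. Loose, leave alone.

How it is judged (in metres and radians):
On the way, in this order (a step that is already met when the one before it is completed fails the run):
1. the fingers press the brake lever in against its stop (value of joint brake_lever above 0.255 rad and contact force between the fingers and lever_blade above 4 N), for 0.2 s.
2. the fingers are off the lever and it has sprung fully back out (value of joint brake_lever below 0.02 rad and contact force between the fingers and lever_blade below 0.5 N), for 0.2 s.
At the end, for the whole second after the job is handed in: After one full press and release, the brake lever is again held still against its stop (joint above 0.255 rad) by the fingers pressing its blade with 4 to 35 N; nothing touches the push handle, and the jug, bottle, bowl and mould are within 20 mm of where they stood (all of step 1 and velocity of joint brake_lever below 0.1 rad/s and contact force between the fingers and lever_blade below 35 N and contact force between each of the fingers, the arm and handle below 0.5 N and distance of each of jug_mid, bottle_mid, bowl_mid, mould_mid from where it was at the start of the episode below 0.02 m); the arm keeps its last pose, push and grip.
It fails at once if the lever is forced or gripped (more than 35 N on the blade) (contact force between the fingers and lever_blade above 35 N).
It fails at once if the push bar or handle is gripped or leaned on (more than 3 N) (contact force between any of the fingers, the arm and handle above 3 N).
It fails at once if a thing on the table is pushed, tipped or lifted (distance of any of jug_mid, bottle_mid, bowl_mid, mould_mid from where it was at the start of the episode above 0.02 m).
It also fails if it takes over 64 s, if anything falls off the work surface, if the arm or the gripper's body presses on something with over 40 N, if the wrist force passes 120 N, or if a joint passes its speed limit or range.

### The arm

A 7-joint arm with a two-finger parallel gripper is mounted at the origin on the work surface. World frame = base frame: x ahead of the robot, y to its left, z up, the work surface at z = 0. Lengths are in m, angles in degrees, forces in N, time in s.
With the tool pointing down it reaches from about 0.35 to 0.9 m from the base axis. Payload 19.9 kg.
Tool frame: the origin (TCP) lies on the centre line of the jaws, within the pads' length; the fingertips stand 11 mm ahead of it and the grasp point (between the pads) lies 8 mm behind it; x points along the fingers, y is the direction in which the jaws open and shut, and the axes are right-handed (so a half turn about x gives the same grasp; the last joint's range is limited). The gripper opens to 85 mm and grips with 20 to 120 N. Pads are 22 mm wide; open, the fingers measure 114 mm over their backs; the gripper's body (76 mm by 85 mm) begins 54 mm behind the grasp point. The pads swing forward as they close: fully open they stand 13 mm farther back than shut.
Start: joints at [-78.696, 23.915, -0.59, 92.452, 0.269, 63.638, -3.037], TCP at [0.148, 0.607, 0.242] pointing down, gripper open.
Joint ranges: [-161.28, 161.28], [-22.2, 115.67], [-73.04, 71.86], [3.21, 147.25], [-68.34, 248.33], [10.77, 114.83], [-161.83, 161.83]. Speed limits (degrees/s): [108.29, 108.29, 136.94, 136.94, 172.46, 172.46, 172.46].

### API

Orientations are given as [roll, pitch, yaw] about the fixed x, y, z axes, in that order (R = Rz(yaw) Ry(pitch) Rx(roll)).
In Python, from bench import observe, grab_frame, job_done, look_for, trace, mark_of gives the robot as it stands.
- The arm moves only by the tool drive_tool, never from a script. Its argument "commands" is text: rows parted by semicolons, each of 5 numbers parted by spaces: the shift along the tool's x, y, z in mm, then the turn about the tool's x in rad, then the opening, from 0 (shut) to 1 (fully open). In form: x y z roll hand; .... A call has 1 to 12 rows; each row shifts and turns the pose as measured when the row begins, along the tool's axes as they then stand; what a row does not reach is not made up. A row lasts 1/10 s, in which the tool goes at most 50 mm and 8.59 degrees, less where a joint would pass 70% of its speed; a pose out of reach is approached as far as the arm can. A call is refused whole if a number of a shift passes 50 or a number of a turn 0.15, either way. A call with a gripper value outside its range is refused whole. The fingers move at their own pace and stop on an object; "grip_force" is the grip in N (left out, the last holds). Time passes only in rows, so rows that do not move let the fingers close. It gives the time, the measured TCP pose, the force and the opening at its end, in the units of the state.
- observe(): the state, without advancing time (a new reading comes with each control period).
- grab_frame(name): name is "scene" or "top" or "wrist"; returns a dict with "color" (400x640x3 uint8, red, green, blue), "K" (3x3 intrinsics, pixels), "R" (3x3) and "t" (3): a world point X has camera coordinates R X + t. Camera axes: x right, y down, z forward; pixel columns grow to the right and rows downward; lengths in m; the calibration is good to about 2 mm. A picture is of the moment at which its call begins. There is no depth.
- job_done(): hands the job in, once; it reports no verdict.
Trained networks look in a picture, given as the dict that the camera call returned (one of the last four; its "shot" number tells which), for a name from the list of things; names that differ only in an ending like _2 or _b are one class to them, and where a whole thing is asked for, a point or a joint stands for the part that bears it (a point fixed in the world has none). Each returns a list of dicts, best first, with "confidence" (0 to 1); they miss things now and then, are a little off and sometimes report something else, mostly with a low value. They report only what shows in the picture. A call takes as long as a camera call.
- look_for(picture, label): "extent" ([left, top, width, height] in pixels, round what is visible of it).
- trace(picture, label): "region" (400x640 bool, what is visible of it) and "extent" ([left, top, width, height] in pixels, round what is visible of it).
- mark_of(picture, label): "uv" ([column, row] in pixels: a listed point, or the origin of a listed thing).
The state is a dict: "time_s": time; "joint_positions": joint angles; "dq": joint speeds; "effort": joint torques, N m; "position": TCP position; "ee_rot": TCP orientation; "wrist_force": force on the tool from outside, world axes, zero at the start; "moment": the same for the moment, N m; "width": opening from 0.0 (shut) to 1.0 (fully open).
Only numpy, scipy, OpenCV 4.12 (cv2) and the standard library are available. Lean on these libraries where they do the work, as an engineer would, in place of code of your own. Each camera call takes 0.05 s, during which the arm holds its last target. There are 200 camera calls.

## Working session

There is one attempt and no reset: what is moved stays moved. The work goes in short steps, Python scripts to look and compute and a tool call to move; the robot and the scene stay as the last step left them, time stands still between calls to the robot, and variables do not carry over. Pictures are saved under pics/ and viewed, about 8 in all and at most 12, crops included, and the job is handed in when it is done.

Besides the shell and the picture viewer there is one more tool, called as name(argument=value, ...), one argument or row to a line, values as JSON. drive_tool: Moves the arm, as the interface text tells. Its arguments: {"type":"object","properties":{"commands":{"type":"string"},"grip_force":{"type":"number"}},"required":["commands"]}

```bash
mkdir -p pics
cat > h.py <<'E'
import numpy as np, cv2
from bench import *
def tri(obs):
    # obs: list of (frame, uv)
    A=[];b=[]
    for f,(u,v) in obs:
        P=np.array(f["K"])@np.c_[np.array(f["R"]),np.array(f["t"])]
        A+= [u*P[2]-P[0], v*P[2]-P[1]]
    A=np.array(A); X=np.linalg.lstsq(A[:,:3],-A[:,3],rcond=None)[0]
    return X
def proj(f,X):
    c=np.array(f["R"])@X+np.array(f["t"]); p=np.array(f["K"])@c; return p[:2]/p[2]
def save(f,n,s=1,box=None):
    im=f["color"]
    if box: im=im[box[1]:box[3],box[0]:box[2]]
    im=cv2.resize(im,None,fx=s,fy=s); cv2.imwrite("pics/"+n,im[:,:,::-1])
E
python3 - <<'E'
from h import *
s=observe(); print({k:np.round(v,3) for k,v in s.items()})
F={n:grab_frame(n) for n in("scene","top","wrist")}
for l in("bar_mid","lever_pivot","lever_blade","handle","jug_mid","bottle_mid","bowl_mid","mould_mid"):
    o=[]
    for n,f in F.items():
        m=mark_of(f,l)
        if m:
            print(l,n,np.round(m[0]["uv"],1),round(m[0]["confidence"],2))
            if m[0]["confidence"]>.4:o.append((f,m[0]["uv"]))
    if len(o)>1:
        X=tri(o);print("  X",X.round(4),[ (proj(f,X)-uv).round(1).tolist() for f,uv in o])
a=np.vstack([F["scene"]["color"],F["top"]["color"]]); 
cv2.imwrite("pics/a.png",cv2.resize(a,(480,600))[:,:,::-1])
save(F["scene"],"s.png",1.25);save(F["top"],"t.png",1.25)
E
```

```text
{'time_s': np.float64(0.0), 'joint_positions': array([-78.695,  23.948,  -0.59 ,  92.485,   0.271,  63.639,  -3.039]), 'dq': array([-0.042, -0.038, -0.041, -0.065, -0.002,  0.054, -0.007]), 'effort': array([ 1.0000e-03, -8.6447e+01,  6.7900e-01, -4.3489e+01,  1.9000e-02,
        8.0000e-03,  0.0000e+00]), 'position': array([0.148, 0.607, 0.242]), 'ee_rot': array([-84.441,  89.929, -98.125]), 'wrist_force': array([0.221, 0.009, 0.512]), 'moment': array([-0.009,  0.005, -0.054]), 'width': np.float64(1.0)}
bar_mid scene [302.5 182.7] 0.73
bar_mid top [346.3 207.5] 0.73
  X [0.5355 0.0257 0.2052] [[-0.2, 0.0], [-0.2, -0.1]]
lever_pivot scene [223.3 235.3] 0.75
lever_pivot top [423.9 212.1] 0.65
  X [ 0.5316 -0.1656  0.1933] [[-1.7, 0.0], [-1.1, -0.7]]
lever_blade scene [282.2 228.9] 0.96
lever_blade top [346.  207.7] 0.67
  X [ 0.533  -0.0018  0.0566] [[10.8, -1.0], [7.5, 4.9]]
handle scene [280.2 230.4] 0.18
jug_mid scene [246.  214.5] 0.75
jug_mid top [345.4 210.1] 0.64
  X [ 0.5077 -0.0311  0.128 ] [[27.8, -4.9], [20.8, 10.7]]
bottle_mid scene [160.9 261.3] 0.65
bottle_mid top [453.5 251.9] 0.72
  X [ 0.433  -0.2741  0.0716] [[-0.1, 0.0], [-0.1, -0.0]]
bowl_mid scene [321.6 175.7] 0.83
bowl_mid top [298.5 242.4] 0.64
  X [0.4483 0.1482 0.0407] [[-0.5, 0.0], [-0.3, -0.3]]
mould_mid scene [399.6 125.7] 0.71
mould_mid top [199.3 235.4] 0.85
  X [0.4558 0.4149 0.0489] [[2.1, -0.2], [1.5, 1.4]]
```

View pics/s.png

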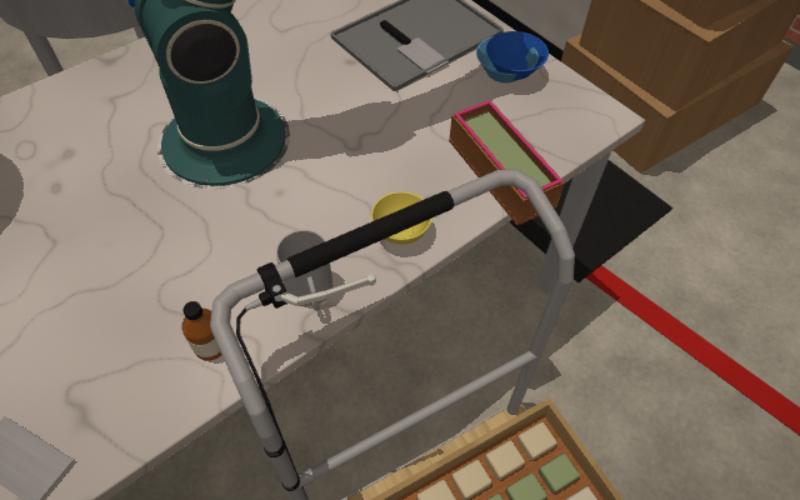

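View pics/t.png

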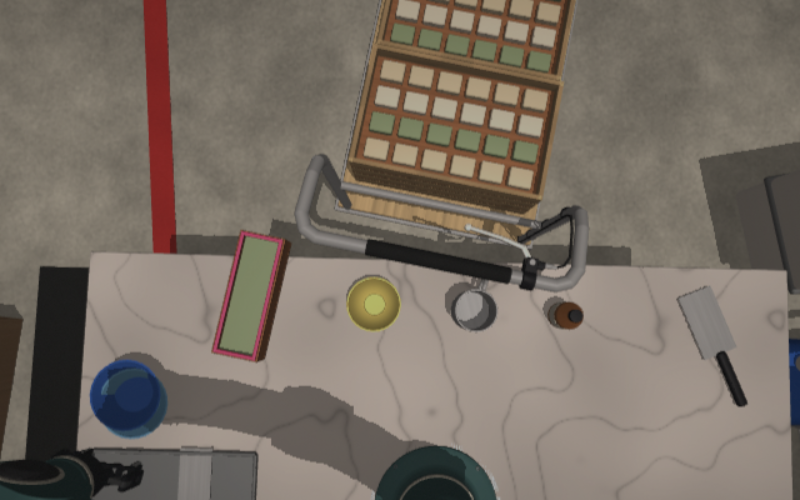

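```bash
cat >> h.py <<'E'
from scipy.optimize import least_squares
from scipy.spatial.transform import Rotation as Ro
def c2(p):
    x,y,a=p; return lambda q,z=.2: np.array([x+q[0]*np.cos(a)-q[1]*np.sin(a), y+q[0]*np.sin(a)+q[1]*np.cos(a), z])
def rot(): return Ro.from_euler("xyz",observe()["ee_rot"],degrees=True).as_matrix()
E
python3 - <<'E'
from h import *
S,T=grab_frame("scene"),grab_frame("top")
piv,press,end=(.034,-.185),(.079,-.0803),(.078,-.052)
D=[(S,(302.5,182.7),(0,0)),(T,(346.3,207.5),(0,0)),(S,(223.3,235.3),piv),(T,(423.9,212.1),piv),(S,(282.2,228.9),press),(S,(297.5,223.5),end),(T,(373.6,181.6),end)]
r=least_squares(lambda p:np.concatenate([proj(f,c2(p)(q))-np.array(uv) for f,uv,q in D]),[.535,.02,-.15],loss="soft_l1")
print(r.x.round(4),(r.fun.reshape(-1,2)).round(1).tolist())
g=c2(r.x)
for n,q in dict(piv=piv,press=press,end=end).items(): print(n,g(q).round(4))
print(rot().round(3), observe()["time_s"])
m=mark_of(T,"lever_blade");print(m)
E
```

```text
[ 0.535   0.025  -0.1881] [[-0.6, 1.6], [-0.0, 0.2], [-0.4, -1.7], [-1.5, -1.8], [1.0, 0.6], [-1.3, -0.3], [-0.2, -0.0]]
piv [ 0.5338 -0.1631  0.2   ]
press [ 0.5976 -0.0686  0.2   ]
end [ 0.6019 -0.0407  0.2   ]
[[ 0.     0.237  0.972]
 [-0.     0.972 -0.237]
 [-1.    -0.     0.   ]] 1.45
[]
```

drive_tool(
  commands="-40 0 0 0 0;-50 0 0 0 0;0 0 45 0.072 0;0 0 45 0.072 0;0 0 45 0.072 0;0 0 45 0.072 0;0 0 45 0.072 0;0 0 45 0.072 0;0 0 45 0.072 0;0 0 45 0.072 0;0 0 45 0.072 0;0 0 45 0.072 0",
  grip_force=20,
)

```text
time_s: 2.7
position: [0.5261, 0.3663, 0.3352]
ee_rot: [-178.9, 89.9, 125.4]
wrist_force: [0.3, 0.6, 0.5]
width: 0.001
```

drive_tool(
  commands="0 0 45 0.067 0;0 0 45 0.067 0;0 0 45 0.067 0;0 0 45 0.067 0;0 0 45 0.067 0;0 0 45 0.067 0;0 0 45 0.067 0;0 0 45 0.067 0;0 0 45 0.067 0;0 0 45 0.067 0;0 0 0 0 0",
)

```text
time_s: 3.8
position: [0.6542, -0.0814, 0.3342]
ee_rot: [-3.4, 89.9, -99.7]
wrist_force: [0.3, -0.0, 0.9]
width: -0.003
```

Run:
```python
from h import *
s=observe();p=s["position"];R=rot();print(p,np.arctan2(R[1,1],R[0,1]),s["time_s"])
tgt=np.array([.645,-.08,.20]); print("tool shift mm",(R.T@(tgt-p)*1000).round(1))
f=grab_frame("wrist"); save(f,"w1.png",1.0)
for n in("wrist","top","scene"):
    f=grab_frame(n)
    for l in("lever_blade","lever_pivot","bar_mid"):
        m=mark_of(f,l)
        if m: print(n,l,np.round(m[0]["uv"],1),round(m[0]["confidence"],2),"model",proj(f,{"lever_blade":np.array([.5976,-.0686,.2]),"lever_pivot":np.array([.5338,-.1631,.2]),"bar_mid":np.array([.535,.025,.2])}[l]).round(1))
```

```text
[ 0.65419447 -0.08137636  0.33424877] -0.10932766554623997 3.8
tool shift mm [134.2  -9.3  -0.5]
wrist lever_blade [251.4 187.9] 0.58 model [252.4 189.9]
wrist lever_pivot [203.1 293.2] 0.79 model [203.3 290.9]
wrist bar_mid [149.4  84.2] 0.83 model [151.1  82. ]
top bar_mid [345.2 209.1] 0.62 model [346.3 207.7]
scene lever_blade [278.5 231.3] 0.83 model [283.2 229.5]
scene lever_pivot [221.6 234.4] 0.56 model [222.9 233.6]
scene bar_mid [398.4 128.3] 0.62 model [301.9 184.3]
```

View pics/w1.png

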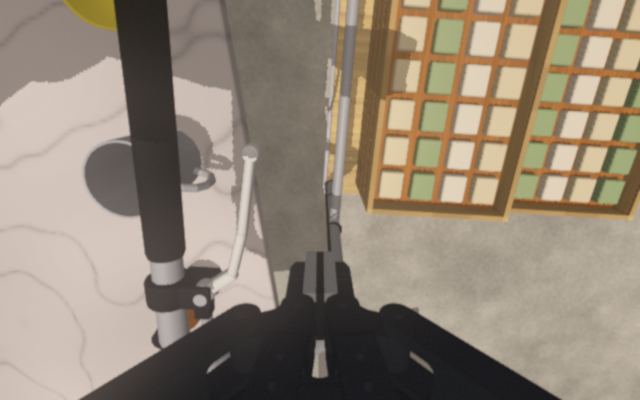

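drive_tool(
  commands="40 0 0 0 0;40 0 0 0 0;40 0 0 0 0;18 0 0 0.04 0;5 0 0 0 0;0 0 0 0 0",
)

```text
time_s: 5.05
position: [0.6563, -0.0731, 0.1877]
ee_rot: [122.2, 89.8, 24.4]
wrist_force: [0.6, 0.7, 1.2]
width: -0.001
```

Run:
```python
from h import *
s=observe();p=s["position"];R=rot();print(p,np.arctan2(R[1,1],R[0,1]),s["time_s"],s["wrist_force"])
print("press point in tool mm",(R.T@(np.array([.5976,-.0686,.2])-p)*1000).round(1))
f=grab_frame("wrist"); save(f,"w2.png",1.0)
m=mark_of(f,"lever_blade");print(m[:1],proj(f,np.array([.5976,-.0686,.2])))
```

```text
[ 0.6563121  -0.07308416  0.18774292] -0.13707846167694013 5.05 [0.56468746 0.67538963 1.21265212]
press point in tool mm [-12.4 -58.7   3.6]
[{'uv': [184.7, 303.3], 'confidence': 0.61}] [185.8121023  303.31941494]
```

View pics/w2.png

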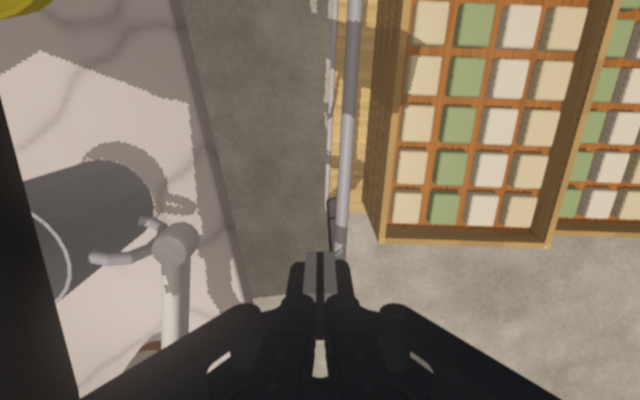

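drive_tool(
  commands="-8 -15 0 -0.06 0;0 -15 2 0 0;0 -8 0 0 0;0 -8 0 0 0;0 -6 0 0 0;0 -5 0 0 0",
)

```text
time_s: 5.75
position: [0.6022, -0.0694, 0.2033]
ee_rot: [101.5, 89.0, 7.4]
wrist_force: [6.3, 2.3, -1.6]
width: -0.0
```

```bash
cat > st.py <<'E'
from h import *
s=observe();p=s["position"];R=rot();print(p.round(4),np.arctan2(R[1,1],R[0,1]).round(3),s["time_s"],s["wrist_force"].round(1))
g=c2([.535,.025,-.1881]); d=p[:2]-np.array([.535,.025]); a=-.1881
print("TCP in bar frame mm",(1000*np.array([d[0]*np.cos(a)+d[1]*np.sin(a),-d[0]*np.sin(a)+d[1]*np.cos(a)])).round(1))
E
python3 st.py
```

```text
[ 0.6022 -0.0694  0.2033] -0.072 5.75 [ 6.3  2.3 -1.6]
TCP in bar frame mm [ 83.7 -80.2]
```

drive_tool(
  commands="4 -6 0 0 0;3 -5 0 0 0;0 -5 0 0 0",
)

```text
time_s: 6.05
position: [0.5898, -0.0663, 0.1986]
ee_rot: [101.2, 88.4, 7.2]
wrist_force: [8.6, 6.4, 3.5]
width: -0.001
```

```bash
python3 st.py
```

```text
[ 0.5898 -0.0663  0.1986] -0.07 6.05 [8.6 6.4 3.5]
TCP in bar frame mm [ 70.9 -79.5]
```

drive_tool(
  commands="0 -5 0 0 0;0 -4 0 0 0",
)

```text
time_s: 6.25
position: [0.5836, -0.0639, 0.2003]
ee_rot: [101.4, 88.0, 7.5]
wrist_force: [10.7, 1.7, 0.0]
width: 0.002
```

```bash
python3 st.py
```

```text
[ 0.5836 -0.0639  0.2003] -0.068 6.25 [10.7  1.7  0. ]
TCP in bar frame mm [ 64.4 -78.3]
```

drive_tool(
  commands="0 -4 0 0 0;0 -3 0 0 0;0 -3 0 0 0",
)

```text
time_s: 6.55
position: [0.5806, -0.063, 0.2037]
ee_rot: [96.2, 87.0, 2.4]
wrist_force: [20.8, -2.9, -6.2]
width: 0.0
```

```bash
python3 st.py
```

```text
[ 0.5806 -0.063   0.2037] -0.066 6.55 [20.8 -2.9 -6.2]
TCP in bar frame mm [ 61.3 -77.9]
```

drive_tool(
  commands="2 -1.5 0 0 0;2 -1.5 0 0 0;0 -1.5 0 0 0;0 -1.5 0 0 0",
)

```text
time_s: 6.95
position: [0.5831, -0.0637, 0.2036]
ee_rot: [92.0, 85.8, -1.7]
wrist_force: [12.5, -2.0, -6.3]
width: -0.003
```

```bash
python3 st.py
python3 - <<'E'
from h import *
f=grab_frame("wrist");g=grab_frame("scene")
a=np.hstack([cv2.resize(f["color"][200:400,100:420],(400,250)),cv2.resize(g["color"][150:310,140:396],(400,250))])
cv2.imwrite("pics/p1.png",a[:,:,::-1]); print(observe()["wrist_force"],observe()["position"])
E
```

```text
[ 0.5831 -0.0637  0.2036] -0.065 6.95 [12.5 -2.  -6.3]
TCP in bar frame mm [ 63.8 -78.2]
[13.01263267 -1.81382979 -6.16626423] [ 0.58299318 -0.06369997  0.20353974]
```

View pics/p1.png

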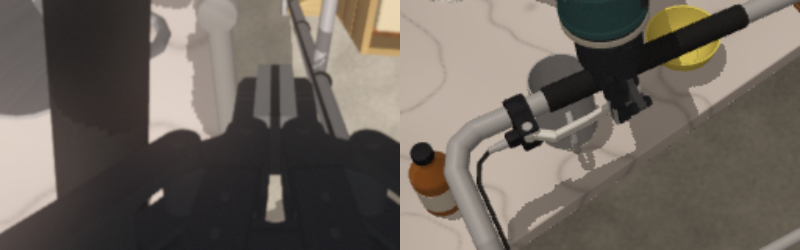

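drive_tool(
  commands="0 15 0 0 0;0 20 0 0 0;5 15 0 0 0;5 0 0 0 0;0 0 0 0 0;0 0 0 0 0;0 0 0 0 0",
)

```text
time_s: 7.75
position: [0.6351, -0.0677, 0.1985]
ee_rot: [91.3, 85.6, -2.5]
wrist_force: [-0.0, 0.2, -0.3]
width: -0.0
```

```bash
python3 st.py
python3 - <<'E'
from h import *
R=rot();print(R.round(3))
f=grab_frame("wrist");m=mark_of(f,"lever_blade");print(m[:1],proj(f,np.array([.5976,-.0686,.2])))
g=grab_frame("scene")
a=np.hstack([cv2.resize(f["color"][200:400,100:420],(400,250)),cv2.resize(g["color"][150:310,140:396],(400,250))])
cv2.imwrite("pics/p2.png",a[:,:,::-1])
E
```

```text
[ 0.6351 -0.0677  0.1985] -0.065 7.75 [-0.   0.2 -0.3]
TCP in bar frame mm [115.6 -72.3]
[[ 0.076  0.995 -0.065]
 [-0.003 -0.065 -0.998]
 [-0.997  0.076 -0.002]]
[{'uv': [238.5, 296.2], 'confidence': 0.79}] [239.41927698 291.99118413]
```

View pics/p2.png

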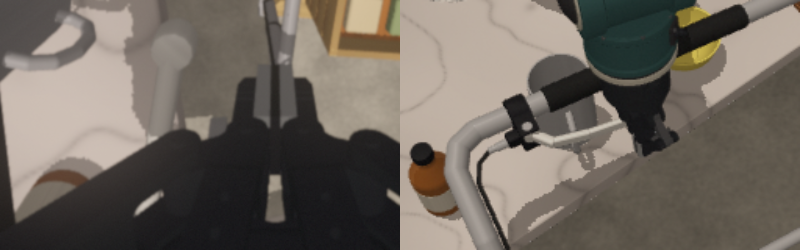

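drive_tool(
  commands="4 -12 3 0 0;0 -8 2 0 0;0 -6 0 0 0;1 -6 0 0 0;1 -6 0 0 0;1 -6 0 0 0;1 -6 0 0 0",
)

```text
time_s: 8.6
position: [0.5893, -0.0656, 0.1909]
ee_rot: [93.7, 84.8, 0.1]
wrist_force: [9.8, 7.1, 4.6]
width: -0.0
```

```bash
python3 st.py
```

```text
[ 0.5893 -0.0656  0.1909] -0.062 8.6 [9.8 7.1 4.6]
TCP in bar frame mm [ 70.3 -78.8]
```

drive_tool(
  commands="0 -5 0 0 0;0 -4 0 0 0;0 -4 0 0 0;0 -3 0 0 0",
)

```text
time_s: 9.0
position: [0.5816, -0.0626, 0.1953]
ee_rot: [93.3, 83.5, -0.0]
wrist_force: [21.9, -4.1, -4.6]
width: -0.003
```

```bash
python3 st.py
```

```text
[ 0.5816 -0.0626  0.1953] -0.059 9.0 [21.9 -4.1 -4.6]
TCP in bar frame mm [ 62.2 -77.4]
```

drive_tool(
  commands="0 -2 0 0 0;0 -2 0 0 0",
)

```text
time_s: 9.2
position: [0.5824, -0.0631, 0.1978]
ee_rot: [92.2, 82.7, -1.1]
wrist_force: [19.2, -3.7, -8.7]
width: -0.002
```

```bash
python3 st.py
python3 - <<'E'
from h import *
for i in range(12):
    f=grab_frame("wrist"); s=observe(); print(s["time_s"],s["wrist_force"].round(1),s["position"].round(4))
g=grab_frame("scene")
a=np.hstack([cv2.resize(f["color"][200:400,100:420],(400,250)),cv2.resize(g["color"][150:310,140:396],(400,250))])
cv2.imwrite("pics/p3.png",a[:,:,::-1])
E
```

```text
[ 0.5824 -0.0631  0.1978] -0.058 9.2 [19.2 -3.7 -8.7]
TCP in bar frame mm [ 63.  -77.6]
9.25 [18.5 -3.4 -9.5] [ 0.5824 -0.0631  0.1979]
9.3 [20.1 -3.8 -9.3] [ 0.5823 -0.063   0.1977]
9.35 [19.  -4.  -9.4] [ 0.5823 -0.063   0.1976]
9.4 [19.2 -3.  -9.4] [ 0.5823 -0.063   0.1976]
9.45 [19.  -3.8 -7.6] [ 0.5823 -0.063   0.1976]
9.5 [19.4 -3.1 -9.2] [ 0.5823 -0.063   0.1975]
9.55 [20.  -2.8 -8.6] [ 0.5823 -0.063   0.1975]
9.6 [20.6 -3.3 -9. ] [ 0.5823 -0.063   0.1975]
9.65 [20.3 -3.1 -8.2] [ 0.5823 -0.063   0.1975]
9.7 [20.5 -3.1 -8.5] [ 0.5823 -0.063   0.1975]
9.75 [19.2 -3.7 -8.6] [ 0.5823 -0.0631  0.1975]
9.8 [20.8 -3.8 -8.2] [ 0.5823 -0.063   0.1975]
```

View pics/p3.png

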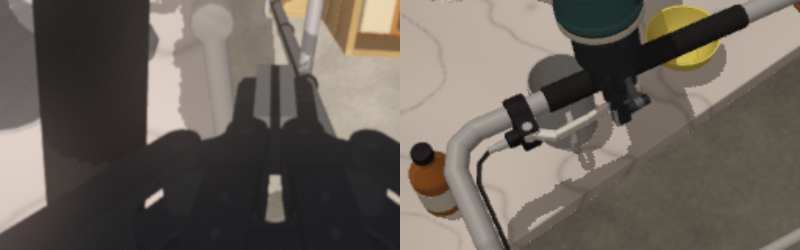

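```bash
python3 -c "
from h import *
print(job_done()); s=observe(); print(s['time_s'],s['wrist_force'].round(1),s['position'].round(4))"
```

```text
the job is handed in; nothing more can be done
None
the job is handed in; nothing more can be done
```

I pressed the brake lever to its stop with the backs of the shut fingers, let it spring right back out, then pressed it in again. I handed the job in at about 9.8 s with the lever held there; no verdict was reported.

- **First press:** the push rose at about 3 N per mm at the stop. It peaked at a measured 21 N and then eased to about 12.5 N.
- **Release:** the fingers came about 24 mm clear of the lever and the force dropped to 0. The wrist picture put the blade within about 4 pixels of its calculated out position.
- **Second press and hold:** the force stayed steady at 19–21 N for 0.6 s, with the arm moving 0.4 mm at most. That is at the upper edge of a firm press and well under the 35 N limit.

- **Not measured directly:** I never read the lever's angle. That it was on the stop is inferred from the force, the finger position and the pictures.
- **Bar and table:** the pictures showed the hand clear of the bar. The jug, bottle and bowl looked undisturbed, and the arm passed well above the mould. I did not measure any of them again.
- **Tool tilt:** the tool tipped about 7° while pressing, which added roughly 8–9 N of upward or downward rubbing force on the blade.

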